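# Mount the camera on the photo stand

## Task

Get the craft-room photo stand ready: slide the camera by the dovetail plate under it into the open end of the stand's channel, lens facing away from the clamp knob, until it is fully home against the end stop, then turn the clamp knob clockwise until it is fully tight and let go. Leave the paint jars, the paint brush and the wooden fish around them where they are, and do not knock the camera over.

Things in the scene. Friction and masses are not known exactly. Their poses are not given: they have to be found in the camera images.
- camera: Black camera on an aluminium riser and dovetail plate, 0.46 kg +-20%, standing loose on its plate. Origin: middle of the plate's underside; x along the lens, y along the plate, z up. Body 36 thick (x -18 to 18), 118 long (y), z 28 to 84 mm. Lens barrel 46 across, to x = 61, its top at z = 75; a hand grip stands 10 proud of the front at y below -38, z 31 to 77. Riser 28 wide (x), 80 long.
- camera_plate (a point): Same point as the camera's origin: the dovetail plate. 100 mm long (y), underside 44 mm wide, sides upright for 1.5 mm, then 45 degree flanks narrowing to 28 mm wide at height 9.5 mm; the ends taper by 1 mm.
- camera_top (a point): Middle of the top of the viewfinder hump, 102 mm above the plate's underside. The hump is 50 mm long (y) and 36 mm thick (x), flush front and back with the body below it: from z = 76 to 102 mm front and back are flat and clear of the lens, the place to pinch.
- camera_lens (a point): Middle of the lens front: (61, 0, 52) mm in the camera's frame.
- stand: Photo stand fixed to the table: base 130 x 150 x 8 mm, block, and on top a dovetail channel 100 mm long along its y axis, floor at z = 36 mm. Origin at table height under the channel's middle; x points away from the knob (to the robot's left), y to the open end (towards the robot), z up. The jaws, 9 mm high and undercut at 45 degrees, leave the plate 1.1 mm each side (0.8 square to each flank), so it only enters from the end.
- channel_mouth (a point): Middle of the floor's edge at the channel's open end: (0, 50, 36) mm in the stand's frame. The last 6 mm of floor and jaws flare by 1.5 mm. The plate runs easily in the channel (friction about 0.2) when in line with it.
- channel_stop (a point): Foot of the stop plate that shuts the other end: (0, -50, 36) mm in the stand's frame; it rises 8 mm above the floor. Fully home, the plate touches it and is flush with the channel's ends: the camera's origin is then at (0, 0, 36) mm in the stand's frame, axes along the stand's.
- knob_grip (a point): Middle of the round fluted clamp knob, 36 mm across, 24 mm long, at (-63.3, 0, 86.8) mm in the stand's frame. Its axis leans 45 degrees, outwards along (-1, 0, 1) of the stand; this point's z axis points out along it. 13 mm of bare shaft lie beneath. Clockwise seen from outside (negative about the outward axis) tightens; slight friction, 0.08 N m, stays where left.
- clamp_tip: Brass tip of the clamp screw, 14 x 8 mm, in the near jaw. The knob drives it 0.8 mm per rad against the plate's flank, at mid channel. It starts unscrewed by an unknown amount, 3.1 to 4.0 rad of turn from the hard stop at which it is fully tight (several bites of the hand); it presses the plate across and then ever harder over about the last 1 rad.
- paint_jar_a: Bystander: paint jar with white screw lid, 60 mm across, 62 mm tall, beyond the stand on the right.
- paint_jar_b: Bystander: paint jar with white screw lid and paper label, 68 mm across, 70 mm tall, to the right of the camera.
- wooden_fish: Bystander: flat painted wooden fish, 76 x 36 x 12 mm, lying to the left in front of the stand.
- paint_brush: Bystander: paint brush, 190 mm long, 20 mm thick, lying in front of the stand, towards the robot.
There are look-alikes about, which are no part of the job. What is shaped like the camera but purple is not meant.

How it is judged (in metres and radians):
On the way, in this order (a step that is already met when the one before it is completed fails the run):
1. the camera's plate is slid fully home in the channel, lens away from the knob (y of camera in the frame of stand between -0.004 and 0.004 m and x of camera in the frame of stand between -0.004 and 0.004 m and z of camera in the frame of stand between 0.033 and 0.039 m and angle between the y axis of camera and the y axis of stand, either way round below 0.05 rad and x of camera_lens in the frame of stand above 0.04 m), for 0.2 s.
2. the clamp knob is tight: its tip presses firmly on the plate (all of step 1 and contact force between clamp_tip and camera above 25 N), for 0.2 s.
At the end, for the whole second after the job is handed in: The camera rests in the channel, at most 4 mm from fully home along and across it, within 3 mm of the channel floor's height, its plate in line with the channel (0.05 rad), lens away from the knob, at rest, and the clamp screw's tip presses on the plate with more than 25 N (all of step 2 and linear speed of camera below 0.02 m/s); the robot touches nothing.
It fails at once if a paint jar, the paint brush or the wooden fish is moved more than 3 cm (distance of any of paint_jar_a, paint_jar_b, wooden_fish, paint_brush from where it was at the start of the episode above 0.03 m).
It fails at once if the camera is tipped over (more than 0.6 rad from upright) (angle between camera's own z axis and vertical above 0.6 rad).
It also fails if it takes over 70 s, if anything falls off the work surface, if the arm or the gripper's body presses on something with over 40 N, if the wrist force passes 120 N, or if a joint passes its speed limit or range.

## Robot

A 6-joint arm with a two-finger parallel gripper is mounted at the origin on the work surface. World frame = base frame: x ahead of the robot, y to its left, z up, the work surface at z = 0. Lengths are in m, angles in degrees, forces in N, time in s.
With the tool pointing down it reaches from about 0.35 to 0.875 m from the base axis. Payload 4.2 kg.
Tool frame: the origin (TCP) lies midway between the tips of the shut fingers; the grasp point (between the pads) lies 19 mm behind it; z points along the fingers, y is the line along which they close (so a half turn about z gives the same grasp; the last joint's range is limited). The gripper opens to 87 mm and grips with 3 to 60 N. Pads are 19 mm wide; open, the fingers measure 117 mm over their backs; the gripper's body (75 mm by 190 mm) begins 51 mm behind the grasp point.
Start: joints at [84.087, 22.042, 0.453, 0, -68.411, -14.817], TCP at [0.221, 0.585, 0.223] pointing down, gripper open.
Joint ranges: [-179.83, 179.83], [-69.29, 118.12], [-61.27, 80.66], [-181.25, 117.63], [-171.15, -9.14], [-177.46, 177.46]. Speed limits (degrees/s): [159.86, 159.86, 180, 180, 180, 180].

## Interface

Orientations are given as [roll, pitch, yaw] about the fixed x, y, z axes, in that order (R = Rz(yaw) Ry(pitch) Rx(roll)).
In Python, from workcell import env gives the robot as it stands. The module is installed in compiled form; this text tells all that it offers. Calls block until the motion is done:
- env.goto(position, orientation): joint-space move of the TCP to a pose.
- env.move_straight(position, rotation=None, rate=0.15, force_limit=None): straight line of the TCP; rotation=None keeps the orientation; rate is the mean speed in m/s. With force_limit (N) it stops when the force on the tool has changed by that much, and returns True; else False.
- env.set_joints(angles): joint-space move.
- env.gripper_to(opening, grasp_force=None): opening from 0.0 (shut) to 1.0 (fully open); grasp_force is the grip in N (None keeps the last); returns when the fingers have stopped.
- env.dwell(seconds).
- env.inverse_kinematics(position, orientation): joint angles nearest the present ones, or None.
- env.read_state(): the state.
- env.grab_frame(name): name is "side" or "top" or "wrist"; returns a dict with "image" (420x560x3 uint8, blue, green, red), "fx", "fy", "cx", "cy" (pixels), "position" and "orientation" of the camera in the world. Camera axes: x right, y up, looking along -z (the intrinsics and any distortion apply to the point x, -y, -z); pixel columns grow to the right and rows downward; lengths in m; the calibration is good to about 2 mm. A picture is of the moment at which its call begins. There is no depth.
A pose or a line that the arm cannot do raises env.Unreachable and nothing moves.
- env.close_job(): hands the job in; it is judged then, once.
Trained networks look in a picture, given as the dict that the camera call returned (one of the last four; its "shot" number tells which), for a name from the list of things; names that differ only in an ending like _2 or _b are one class to them, and where a whole thing is asked for, a point or a joint stands for the part that bears it (a point fixed in the world has none). Each returns a list of dicts, best first, with "score" (0 to 1); they miss things now and then, are a little off and sometimes report something else, mostly with a low value. They report only what shows in the picture. A call takes as long as a camera call. They do not tell look-alikes from the thing itself.
- env.search_frame(picture, thing): "xyz" ([x, y, z] in m, in world coordinates, good to about 4 mm: the middle of the surface that is visible of it).
- env.trace(picture, thing): "mask" (420x560 bool, what is visible of it).
The state is a dict: "clock": time; "joint_positions": joint angles; "qvel": joint speeds; "joint_torque": joint torques, N m; "position": TCP position; "tool_rot": TCP orientation; "force": force on the tool from outside, world axes, zero at the start; "wrist_torque": the same for the moment, N m; "opening": opening from 0.0 (shut) to 1.0 (fully open); "finger_force": force on a finger pad.
Only numpy, scipy, OpenCV 4.12 (cv2) and the standard library are available. Lean on these libraries where they do the work, as an engineer would, in place of code of your own. Each camera call takes 0.05 s, during which the arm holds its last target. There are 200 camera calls.

## Working session

There is one attempt and no reset: what is moved stays moved. The work goes in short steps, each a Python script; the robot and the scene stay as the last script left them, time stands still between calls to the robot, and variables do not carry over. Pictures are saved under pics/ and viewed, at most 11 in all, crops included, and the job is handed in when it is done.

```bash
mkdir -p pics
cat > h.py <<'E'
import numpy as np, cv2
from scipy.spatial.transform import Rotation as R
from workcell import env
def Rm(o): 
    o=np.array(o); return o if o.shape==(3,3) else R.from_euler('xyz',o,degrees=True).as_matrix()
def proj(f,p):
    c=(np.atleast_2d(p)-np.array(f["position"]))@Rm(f["orientation"])
    return np.stack([f["cx"]+f["fx"]*c[:,0]/-c[:,2], f["cy"]-f["fy"]*c[:,1]/-c[:,2]],1)
def unproj(f,uv,z):
    uv=np.atleast_2d(uv); d=np.stack([(uv[:,0]-f["cx"])/f["fx"],-(uv[:,1]-f["cy"])/f["fy"],-np.ones(len(uv))],1)@Rm(f["orientation"]).T
    p=np.array(f["position"]); return p+d*((z-p[2])/d[:,2])[:,None]
E
python3 - <<'E'
from h import *
for n in ("top","side"):
    f=env.grab_frame(n); cv2.imwrite(f"pics/{n}0.png",f["image"])
    print(n,{k:v for k,v in f.items() if k!="image"})
    for t in ("camera","camera_top","camera_lens","camera_plate","stand","channel_mouth","channel_stop","knob_grip","paint_jar_a","wooden_fish","paint_brush"):
        print(t,[(np.round(d["xyz"],3).tolist(),round(d["score"],2)) for d in env.search_frame(f,t)][:4])
print(env.read_state())
E
```

```text
top {'fx': 471.4110156795839, 'fy': 471.4110156795839, 'cx': 277.28805403242063, 'cy': 210.19734160999457, 'position': array([ 0.3375344 , -0.14521313,  1.17246799]), 'orientation': array([ 12.00259804,  -0.25683233, -91.19528409]), 'shot': 1}
camera [([0.544, -0.213, 0.082], 0.83), ([0.704, -0.331, 0.082], 0.76)]
camera_top [([0.547, -0.213, 0.085], 0.84)]
camera_lens [([0.706, -0.33, 0.08], 0.87), ([0.546, -0.21, 0.085], 0.8), ([0.619, 0.062, 0.031], 0.24)]
camera_plate [([0.709, -0.328, 0.084], 0.62), ([0.545, -0.211, 0.079], 0.58), ([0.632, -0.006, 0.1], 0.31)]
stand [([0.62, 0.058, 0.031], 0.83), ([0.383, -0.035, 0.02], 0.51)]
channel_mouth [([0.615, 0.053, 0.038], 0.88)]
channel_stop [([0.62, 0.053, 0.035], 0.94)]
knob_grip [([0.63, -0.006, 0.1], 0.75)]
paint_jar_a [([0.721, -0.137, 0.059], 0.96), ([0.556, -0.475, 0.068], 0.88), ([0.629, -0.005, 0.101], 0.54)]
wooden_fish [([0.426, 0.2, 0.012], 0.82)]
paint_brush [([0.381, -0.035, 0.018], 0.57)]
side {'fx': 448.9838173923284, 'fy': 448.9838173923284, 'cx': 282.5193054591299, 'cy': 202.15797146948387, 'position': array([0.449354
[... 828 characters left out ...]
6], 0.81)]
{'clock': 1.2, 'joint_positions': array([ 8.40870878e+01,  2.20418840e+01,  4.54016821e-01, -1.34272909e-03,
       -6.84107483e+01, -1.48159485e+01]), 'qvel': array([-0.04167705, -0.00578892,  0.13230874, -0.03473403,  0.03353686,
        0.00153931]), 'joint_torque': array([ 1.81983696e-04, -3.90474665e+01,  1.87627995e+01,  4.22452748e+00,
        1.55433035e-02, -1.65825617e-05]), 'position': array([0.22118757, 0.58454067, 0.22255396]), 'tool_rot': array([-1.79998981e+02,  1.56105804e-03, -2.07293547e+01]), 'force': array([ 0.38454071, -0.22413006, -0.97264098]), 'wrist_torque': array([-0.03873329,  0.04030709, -0.04586402]), 'finger_force': 0.0, 'opening': 0.9994433380034556}
```

View pics/top0.png

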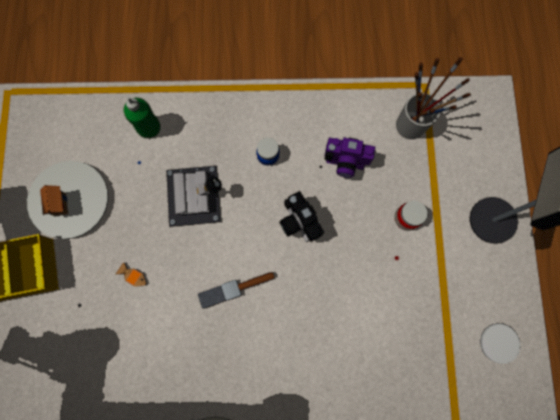

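View pics/side0.png

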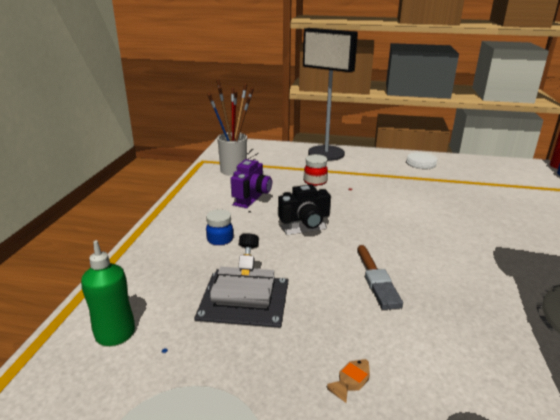

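The top view shows the black camera at (302,215) with its lens at (290,226), and the stand at (193,195) with its knob at (212,187). The purple look-alike is at (350,155). The side view shows the same layout. Next I'll look from near with the wrist camera.

Run:
```python
from h import *
def show(n):
    f=env.grab_frame("wrist"); cv2.imwrite(f"pics/{n}.png",cv2.convertScaleAbs(f["image"],alpha=1.6,beta=20)); np.save(f"pics/{n}.npy",f,allow_pickle=True)
    print(n,f["fx"],f["cx"],f["cy"],f["position"],f["orientation"],env.read_state()["position"])
    return f
env.goto([0.60,0.045,0.33],[180,0,0]); f=show("w_stand")
for t in ("channel_mouth","channel_stop","knob_grip","stand"):
    print(t,[(np.round(d["xyz"],3).tolist(),round(d["score"],2)) for d in env.search_frame(f,t)][:3])
env.goto([0.54,-0.205,0.33],[180,0,0]); f=show("w_cam")
for t in ("camera","camera_top","camera_lens","camera_plate"):
    print(t,[(np.round(d["xyz"],3).tolist(),round(d["score"],2)) for d in env.search_frame(f,t)][:3])
print(env.read_state()["clock"])
a=cv2.imread("pics/w_stand.png");b=cv2.imread("pics/w_cam.png")
cv2.imwrite("pics/w_both.png",cv2.resize(np.vstack([a,b]),(400,600)))
```

```text
w_stand 372.7233962095594 277.4423829739746 209.73479146555204 [0.66520634 0.046879   0.49174237] [-1.38666595e+01 -8.92491092e-03 -8.98626441e+01] [0.59992012 0.04576469 0.32976534]
channel_mouth []
channel_stop [([0.638, 0.05, 0.038], 0.83)]
knob_grip [([0.637, -0.002, 0.097], 0.86)]
stand [([0.633, 0.053, 0.036], 0.87)]
w_cam 372.7233962095594 277.4423829739746 209.73479146555204 [ 0.60556305 -0.20324467  0.49198798] [-1.38291441e+01  4.50270772e-03 -8.98829750e+01] [ 0.54057282 -0.20395276  0.32990155]
camera [([0.553, -0.21, 0.084], 0.95), ([0.698, -0.33, 0.073], 0.84)]
camera_top [([0.551, -0.212, 0.079], 0.66), ([0.701, -0.33, 0.076], 0.65)]
camera_lens [([0.554, -0.211, 0.083], 0.58)]
camera_plate [([0.705, -0.328, 0.075], 0.78), ([0.55, -0.211, 0.087], 0.57)]
5.0833
```

View pics/w_stand.png

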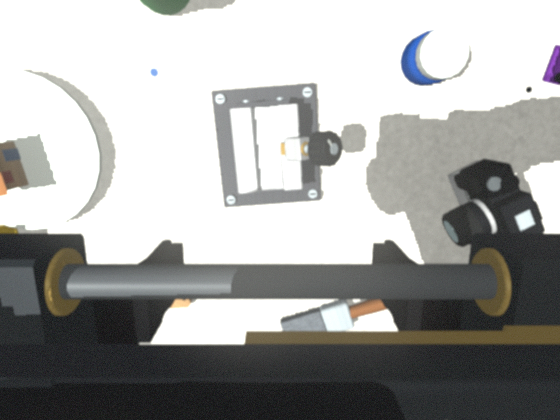

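View pics/w_cam.png

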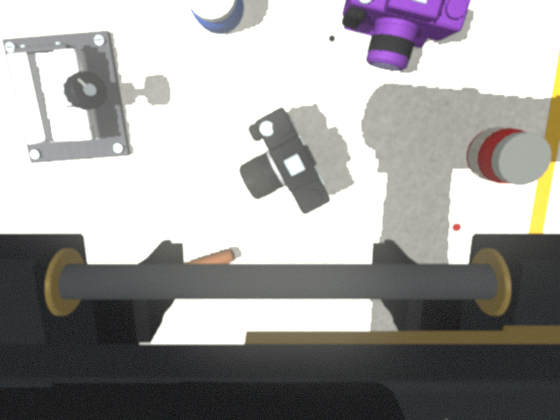

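The wrist view shows the stand base with corners near (213,92), (316,84), (322,200) and (225,207), and its knob at (325,148). The camera is at (285,162) with its lens to the left. I'll zoom in on both.

Run:
```python
from h import *
o=[]
for n,(u,v) in (("w_stand",(205,75)),("w_cam",(225,95))):
    f=np.load(f"pics/{n}.npy",allow_pickle=True).item(); im=f["image"][v:v+140,u:u+140]
    im=(255*(im/255.)**0.6).astype(np.uint8)
    im=cv2.resize(im,(400*1,400),interpolation=cv2.INTER_CUBIC); o.append(im)
cv2.imwrite("pics/z.png",np.hstack(o))
```

```text
(no output)
```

View pics/z.png

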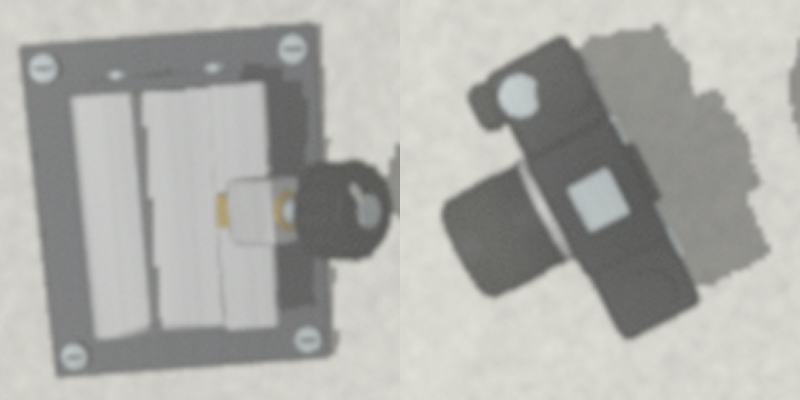

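```bash
cat > m.py <<'E'
from h import *
def pts(n,P,off,z):
    f=np.load(f"pics/{n}.npy",allow_pickle=True).item(); return unproj(f,np.array(P)/(400/140)+off-0.3,z)
def yaw(a,b): d=b-a; return np.degrees(np.arctan2(d[1],d[0]))
S=[205,75]
b=pts("w_stand",[(20,47),(318,24),(332,353),(57,377)],S,.008); print("base",b.round(4),b.mean(0))
s=pts("w_stand",[(43,69),(292,48),(308,340),(74,356)],S,.009); print("screw",s.round(4),s.mean(0),yaw(s[2],s[1]),yaw(s[3],s[0]),yaw(s[1],s[0])-90,yaw(s[2],s[3])-90)
j=pts("w_stand",[(71,97),(265,82),(277,327),(97,339)],S,.045); print("jaw",j.round(4),j.mean(0),yaw(j[2],j[1]),yaw(j[3],j[0]),yaw(j[1],j[0])-90,yaw(j[2],j[3])-90)
C=[225,95]
c=pts("w_cam",[(165,37),(299,298),(228,338)],C,.084); print("body",c.round(4),yaw(c[1],c[0]),np.linalg.norm(c[0]-c[1]),np.linalg.norm(c[1]-c[2]),(c[0]+c[2])/2)
print("shoe",pts("w_cam",[(198,200)],C,.103))
E
python3 m.py
```

```text
base [[ 6.970e-01  1.284e-01  8.000e-03]
 [ 7.068e-01 -7.000e-04  8.000e-03]
 [ 5.616e-01 -1.110e-02  8.000e-03]
 [ 5.499e-01  1.170e-01  8.000e-03]] [0.62881453 0.05839091 0.008     ]
screw [[6.878e-01 1.186e-01 9.000e-03]
 [6.968e-01 1.040e-02 9.000e-03]
 [5.679e-01 3.000e-04 9.000e-03]
 [5.601e-01 1.086e-01 9.000e-03]] [0.6281708  0.05947383 0.009     ] 4.500897144577778 4.4532364261651445 4.750720842153854 4.128171462560516
jaw [[0.6753 0.1022 0.045 ]
 [0.6813 0.0238 0.045 ]
 [0.5808 0.0171 0.045 ]
 [0.5754 0.094  0.045 ]] [0.62820358 0.05927878 0.045     ] 3.7859730340270232 4.739373292348417 4.396716946168013 4.015257705509086
body [[ 0.6162 -0.2085  0.084 ]
 [ 0.5176 -0.2615  0.084 ]
 [ 0.5014 -0.234   0.084 ]] 28.279363488176333 0.111900623226787 0.03193378404738173 [ 0.55878345 -0.2212362   0.084     ]
shoe [[ 0.55825231 -0.22059269  0.103     ]]
```

Both fits agree. The stand origin is (0.6285, 0.0592), with its channel at 4.4° in the world. The camera is at (0.5585, -0.2205) with its lens axis at 118.3°. Now I'll grasp it.

Run:
```python
from h import *
s=lambda: (lambda t:print(t["clock"],np.round(t["position"],4),np.round(t["tool_rot"],2),np.round(t["force"],1),np.round(t["wrist_torque"],2),round(t["opening"],3),round(t["finger_force"],1)))(env.read_state())
P=np.array([.5585,-.2205]); o=[180,0,28.3]
env.goto([*P,.17],o); s()
hit=env.move_straight([*P,.081],rate=.08,force_limit=6); print(hit); s()
if not hit:
    env.gripper_to(0.3,45); env.dwell(.3); s()
    f=env.grab_frame("side"); cv2.imwrite("pics/g_side.png",f["image"][150:290,190:390].repeat(3,0).repeat(3,1))
    env.move_straight([*P,.140],rate=.08); env.dwell(.2); s()
    f=env.grab_frame("side"); cv2.imwrite("pics/g.png",np.hstack([cv2.resize(x,(400,300)) for x in (cv2.imread("pics/g_side.png"),f["image"][110:260,190:390])]))
```

```text
5.775 [ 0.5596 -0.2206  0.1712] [ 1.7989e+02 -6.0000e-02  2.8280e+01] [0.1 0.5 0.3] [-0.09 -0.08 -0.04] 1.0 0.0
False
7.0333 [ 0.559  -0.2206  0.0816] [ 1.7995e+02 -6.0000e-02  2.8310e+01] [ 0.8  1.1 -0.3] [-0.03 -0.01  0.01] 1.0 0.0
8.225 [ 0.5586 -0.2205  0.081 ] [ 1.7999e+02 -1.0000e-02  2.8300e+01] [ 0.2 -0.2 -0.4] [-0.12 -0.17 -0.  ] 0.408 45.0
9.3667 [ 0.5581 -0.2204  0.1393] [-1.7995e+02  6.0000e-02  2.8300e+01] [-1.   0.6 -5.6] [-0.04 -0.07 -0.08] 0.408 45.0
```

View pics/g.png

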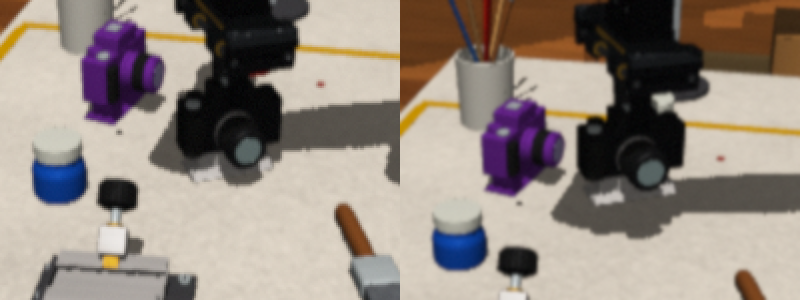

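The left half shows the hand pinching the hump, and the right half shows the camera lifted upright. Next I'll carry it to just before the mouth, correct the sag and enter under a force limit.

```bash
cat >> h.py <<'E'
TH=4.4; O=np.array([.6285,.0592,0])
def W(p,th=None,o=None):
    a=np.radians(TH); return O+np.array([-np.sin(a)*p[0]-np.cos(a)*p[1], np.cos(a)*p[0]-np.sin(a)*p[1], p[2]])
def S(w):
    a=np.radians(TH); d=np.array(w)-O; return np.array([-np.sin(a)*d[0]+np.cos(a)*d[1], -np.cos(a)*d[0]-np.sin(a)*d[1], d[2]])
def st():
    t=env.read_state(); print(round(t["clock"],2),"S mm",np.round(1e3*S(t["position"]),1),np.round(t["tool_rot"],2),"F",np.round(t["force"],1),"T",np.round(t["wrist_torque"],2),round(t["opening"],3)); return t
E
python3 - <<'E'
from h import *
o=[180,0,TH]
env.goto(W([0,.125,.150]),o); st()
env.move_straight(W([0,.112,.1178]),rate=.1); env.dwell(.4); t=st()
for n in ("top","side"):
    f=env.grab_frame(n); c=f["image"]
    uv=proj(f,W([0,.05,.036]))[0].astype(int); print(n,uv)
    c=c[uv[1]-55:uv[1]+55,uv[0]-70:uv[0]+70]; c=(255*(c/255.)**.6).astype(np.uint8)
    cv2.imwrite(f"pics/m_{n}.png",cv2.resize(c,(400,314),interpolation=cv2.INTER_CUBIC))
cv2.imwrite("pics/m.png",np.hstack([cv2.imread(f"pics/m_{n}.png") for n in ("top","side")]))
E
```

```text
10.48 S mm [ -0.4 124.7 150.1] [ 1.7999e+02 -2.0000e-02  4.4200e+00] F [ 0.1 -0.3 -4.8] T [-0.04 -0.01 -0.02] 0.412
11.38 S mm [1.000e-01 1.119e+02 1.182e+02] [-1.7999e+02 -4.0000e-02  4.4100e+00] F [-0.5 -0.  -4.4] T [-0.05 -0.05 -0.02] 0.41
top [191 212]
side [270 286]
```

View pics/m.png

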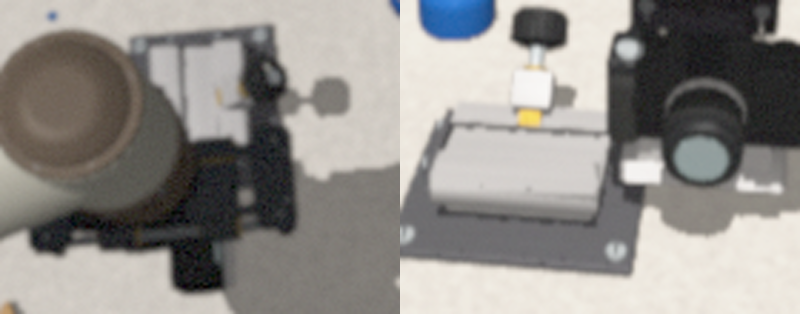

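The camera is level just in front of the mouth: the plate is at side-crop (650,165) and the mouth edge at (605,165). Now I'll insert it.

Run:
```python
from h import *
print(env.move_straight(W([0,.112,.1173]),rate=.03)); st()
h=env.move_straight(W([0,.085,.1173]),rate=.03,force_limit=8); print(h); st()
if not h:
    h=env.move_straight(W([0,.040,.1173]),rate=.04,force_limit=8); print(h); st()
```

```text
False
11.73 S mm [  0.  112.1 117.2] [1.8e+02 1.0e-02 4.4e+00] F [-0.4  0.2 -5.4] T [-0.08 -0.05 -0.05] 0.408
False
12.78 S mm [ -0.   85.3 117.2] [1.8e+02 2.0e-02 4.4e+00] F [-0.2  0.4 -4.8] T [-0.06 -0.03 -0.01] 0.412
False
14.06 S mm [ -0.   40.3 117.3] [1.8e+02 2.0e-02 4.4e+00] F [ 0.1  0.2 -5.2] T [-0.12  0.01  0.02] 0.407
```

Run:
```python
from h import *
h=env.move_straight(W([0,.008,.1173]),rate=.05,force_limit=8); print(h); st()
h=env.move_straight(W([0,-.012,.1170]),rate=.02,force_limit=10); print(h); st()
env.dwell(.3); st()
f=env.grab_frame("side"); c=f["image"]; uv=proj(f,W([0,0,.036]))[0].astype(int); c=c[uv[1]-95:uv[1]+55,uv[0]-100:uv[0]+100]
cv2.imwrite("pics/home.png",cv2.resize((255*(c/255.)**.6).astype(np.uint8),(600,450),interpolation=cv2.INTER_CUBIC))
```

```text
False
14.85 S mm [-1.000e-01  8.300e+00  1.171e+02] [1.80e+02 4.00e-02 4.39e+00] F [-0.7  0.6 -5. ] T [-0.03 -0.05 -0.01] 0.409
True
15.47 S mm [-1.000e-01 -8.000e-01  1.171e+02] [179.96   0.37   4.4 ] F [-2.   0.5  4.5] T [0.25 0.55 0.1 ] 0.408
15.78 S mm [-1.00e-01 -7.00e-01  1.17e+02] [179.96   0.33   4.41] F [-1.7  0.6  5.5] T [0.24 0.41 0.06] 0.41
```

View pics/home.png

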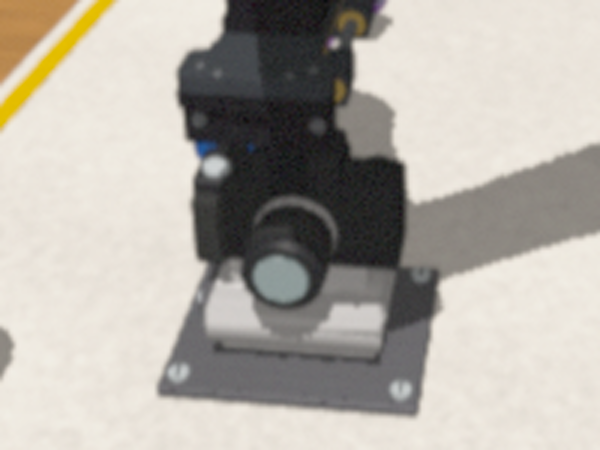

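The camera is fully home: contact at y = -0.8 mm, with the lens at (285,275) facing left. I'll press gently, release and retreat, then check which wrist angles suit the knob.

```bash
cat >> h.py <<'E'
def tool(phi):
    a=np.radians(TH); ex=np.array([-np.sin(a),np.cos(a),0]); ey=-np.array([np.cos(a),np.sin(a),0]); ez=np.array([0,0,1.])
    z=(ex-ez)/2**.5; v=(ex+ez)/2**.5   # z into knob
    y0=ey; x0=np.cross(y0,z); p=np.radians(phi)
    y=np.cos(p)*y0-np.sin(p)*x0       # rotated +phi about tool z
    x=np.cross(y,z)
    return z,R.from_matrix(np.stack([x,y,z],1)).as_euler('xyz',degrees=True)
K=W([-.0633,0,.0868])
def kp(phi,d=.019,back=0.):    # TCP d beyond knob middle, back = standoff
    z,o=tool(phi); return K+z*(d-back),o
E
python3 - <<'E'
from h import *
h=env.move_straight(W([-.0001,-.003,.1170]),rate=.02,force_limit=8); print(h); st()
env.gripper_to(.75); env.dwell(.2); st()
p=env.read_state()["position"]
env.move_straight([p[0],p[1],.20],rate=.15)
f=env.grab_frame("side"); print([(np.round(S(d["xyz"]),3),round(d["score"],2)) for d in env.search_frame(f,"camera_lens")][:2])
print("jar",S([.721,-.137,.0]))
J=S([.724,-.130,0])
for phi in range(-180,181,15):
    P,o=kp(phi,.016); q=env.inverse_kinematics(P,o); P2,_=kp(phi,.016,.07); q2=env.inverse_kinematics(P2,o)
    M=Rm(o); g=np.stack(np.meshgrid(np.linspace(-.0375,.0375,7),np.linspace(-.095,.095,15),np.linspace(-.07,-.2,12)),-1).reshape(-1,3)
    w=np.array([S(P+M@a) for a in g]); d=np.hypot(np.hypot(w[:,0]-J[0],w[:,1]-J[1]).clip(.031)-.031, w[:,2].clip(.062)-.062).min()
    print(phi,None if q is None else np.round(q).astype(int),None if q2 is None else np.round(q2).astype(int),"jar clr",round(d,3))
E
```

```text
False
16.22 S mm [ -0.2  -1.6 117.5] [179.92   0.82   4.38] F [-6.   0.6  5.2] T [0.37 1.86 0.26] 0.413
17.23 S mm [-1.00e-01 -3.00e+00  1.17e+02] [179.95   0.62   4.35] F [-0.4  0.2  0.1] T [-0.03 -0.02 -0.06] 0.751
[(array([-0.374, -0.038,  0.043]), 0.94), (array([0.016, 0.012, 0.104]), 0.77)]
jar [-0.20271826 -0.07717511  0.        ]
-180 [  -8   39   10  -45  -78 -151] [ -12   38   15  -43  -85 -152] jar clr 0.052
-165 [  -8   39   10  -45  -78 -166] [ -12   38   15  -43  -85 -167] jar clr 0.029
-150 None None jar clr 0.012
-135 [ -8  39  10 -45 -78 164] [-12  38  15 -43 -85 163] jar clr 0.015
-120 [ -8  39  10 -45 -78 149] [-12  38  15 -43 -85 148] jar clr 0.018
-105 [ -8  39  10 -45 -78 134] [-12  38  15 -43 -85 133] jar clr 0.012
-90 [ -8  39  10 -45 -78 119] [-12  38  15 -43 -85 118] jar clr 0.017
-75 [ -8  39  10 -45 -78 104] [-12  38  15 -43 -85 103] jar clr 0.039
-60 [ -8  39  10 -45 -78  89] [-12  38  15 -43 -85  88] jar clr 0.059
-45 [ -8  39  10 -45 -78  74] [-12  38  15 -43 -85  73] jar clr 0.072
-30 [ -8  39  10 -45 -78  59] [-12  38  15 -43 -85  58] jar clr 0.075
-15
[... 316 characters left out ...]
43 -85 -17] jar clr 0.015
60 [ -8  39  10 -45 -78 -31] [-12  38  15 -43 -85 -32] jar clr 0.018
75 [ -8  39  10 -45 -78 -46] [-12  38  15 -43 -85 -47] jar clr 0.012
90 [ -8  39  10 -45 -78 -61] [-12  38  15 -43 -85 -62] jar clr 0.017
105 [ -8  39  10 -45 -78 -76] [-12  38  15 -43 -85 -77] jar clr 0.039
120 [ -8  39  10 -45 -78 -91] [-12  38  15 -43 -85 -92] jar clr 0.059
135 [  -8   39   10  -45  -78 -106] [ -12   38   15  -43  -85 -107] jar clr 0.072
150 [  -8   39   10  -45  -78 -121] [ -12   38   15  -43  -85 -122] jar clr 0.075
165 [  -8   39   10  -45  -78 -136] [ -12   38   15  -43  -85 -137] jar clr 0.068
180 [  -8   39   10  -45  -78 -151] [ -12   38   15  -43  -85 -152] jar clr 0.052
```

```bash
cat >> h.py <<'E'
def bite(a,b,step=15,tmax=.9):
    P,o=kp(a,.016,.06); env.goto(P,o); env.gripper_to(.60)
    P,o=kp(a,.016); h=env.move_straight(P,rate=.1,force_limit=12); print("in",h); 
    if h: st(); return None
    env.gripper_to(.2,60); st()
    phi=a; Tz=0
    while phi<b:
        phi=min(phi+step,b); P,o=kp(phi,.016); env.goto(P,o); env.dwell(.1)
        t=env.read_state(); Tz=float(np.array(t["wrist_torque"])@tool(phi)[0]); F=np.linalg.norm(t["force"])
        print(phi,"t",round(t["clock"],2),"Tz",round(Tz,2),"F",round(F,1))
        if abs(Tz)>tmax or F>60: break
    return phi,Tz
def unbite(phi):
    env.gripper_to(.60); P,o=kp(phi,.016,.06); env.move_straight(P,rate=.15)
E
python3 - <<'E'
from h import *
p=env.read_state()["position"]; env.move_straight([p[0],p[1],.26],rate=.2)
P,o=kp(105,.016,.16); env.goto(P,o); st()
f=env.grab_frame("wrist"); print([(np.round(d["xyz"],3),round(d["score"],2)) for d in env.search_frame(f,"knob_grip")][:2],K, K-tool(0)[0]*.012)
r=bite(105,195); print(r); st()
f=env.grab_frame("side"); c=f["image"]; uv=proj(f,W([0,0,.06]))[0].astype(int); c=c[uv[1]-105:uv[1]+75,uv[0]-120:uv[0]+120]
cv2.imwrite("pics/knob.png",cv2.resize((255*(c/255.)**.6).astype(np.uint8),(600,450)))
E
```

```text
20.77 S mm [-164.7   -0.   188.6] [135.99 -10.54 173.71] F [ 0.9 -0.2  0.6] T [-1.44 -0.32  0.02] 0.751
[(array([ 0.634, -0.011,  0.096]), 0.67)] [ 0.63335631 -0.00391344  0.0868    ] [ 0.6340073  -0.01237371  0.09528528]
in False
23.16 S mm [-52.8  -0.1  75.5] [136.05 -10.51 173.64] F [ 0.4 -2.7 -0.6] T [-1.89 -0.31  0.04] 0.393
120 t 23.62 Tz -0.07 F 5.1
135 t 24.07 Tz -0.1 F 5.6
150 t 24.53 Tz -0.03 F 5.7
165 t 24.99 Tz -0.03 F 5.4
180 t 25.45 Tz 0.01 F 5.2
195 t 25.91 Tz -0.04 F 5.3
(195, -0.035570472372284764)
25.91 S mm [-53.    0.7  75.2] [-165.52  -43.01   73.74] F [-1.7 -5.   0.2] T [-2.67  0.06  0.32] 0.397
```

View pics/knob.png

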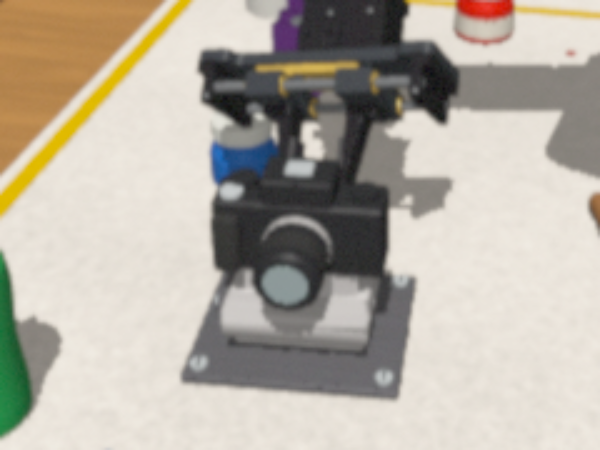

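The hand grips the knob behind the camera, which sits upright in the channel (lens at (285,280)). I'll continue the bites.

Run:
```python
from h import *
unbite(195)
r=bite(105,195,15); print(r); 
if r and r[1]>-0.9: 
    unbite(r[0]); r=bite(105,185,8); print(r)
st()
```

```text
in False
29.99 S mm [-52.8  -0.1  75.6] [136.05 -10.51 173.64] F [-0.7 -2.7  0.4] T [-1.92 -0.31  0.08] 0.396
120 t 30.45 Tz -0.08 F 5.5
135 t 30.91 Tz -0.08 F 5.1
150 t 31.37 Tz -0.05 F 6.0
165 t 31.82 Tz -0.09 F 5.9
180 t 32.28 Tz 0.02 F 6.0
195 t 32.74 Tz -0.05 F 6.0
(195, -0.05392661459125197)
in False
36.77 S mm [-52.8  -0.1  75.5] [136.05 -10.51 173.64] F [-0.3 -2.7 -0.4] T [-1.91 -0.26  0.08] 0.399
113 t 37.13 Tz -1.02 F 5.8
(113, -1.0226849539505203)
37.13 S mm [-52.8  -0.   75.5] [137.41 -15.88 167.81] F [-0.8 -5.6  1.2] T [-2.4  -0.71  0.92] 0.402
```

Torque jumped to 1 N m after about 188° (3.28 rad), inside the expected 3.1–4.0 rad for the hard stop. One more small turn will confirm it's hard, then I'll release.

Run:
```python
from h import *
for phi in (117,121):
    P,o=kp(phi,.016); env.goto(P,o); env.dwell(.2); t=env.read_state(); print(phi,t["clock"],np.array(t["wrist_torque"])@tool(phi)[0],np.linalg.norm(t["force"]))
unbite(121)
# re-grip check: knob must refuse to turn at once
r=bite(130,160,5,.8); print(r)
unbite(r[0]); P,o=kp(r[0],.016,.16); env.move_straight(P,rate=.15); st()
f=env.grab_frame("side"); c=f["image"]; uv=proj(f,W([0,0,.06]))[0].astype(int); c=c[uv[1]-105:uv[1]+75,uv[0]-120:uv[0]+120]
cv2.imwrite("pics/end.png",cv2.resize((255*(c/255.)**.6).astype(np.uint8),(600,450)))
```

```text
117 37.5833 -1.0724456773587892 6.713048348804838
121 38.0333 -0.4780733579377929 7.75613825410574
in False
40.94 S mm [-52.8   0.3  75.5] [142.6  -27.02 153.69] F [-1.3 -2.3  0.3] T [-2.01 -0.1   0.32] 0.396
135 t 41.29 Tz -0.53 F 5.8
140 t 41.64 Tz -0.12 F 6.0
145 t 41.99 Tz -0.53 F 6.2
150 t 42.34 Tz -0.45 F 6.8
155 t 42.69 Tz -0.64 F 7.2
160 t 43.04 Tz -0.56 F 7.4
(160, -0.5636895622817031)
45.05 S mm [-164.3    0.4  187.7] [161.19 -41.76 121.61] F [-0.6 -0.3  0.6] T [-1.53 -0.28  0.01] 0.599
```

View pics/end.png

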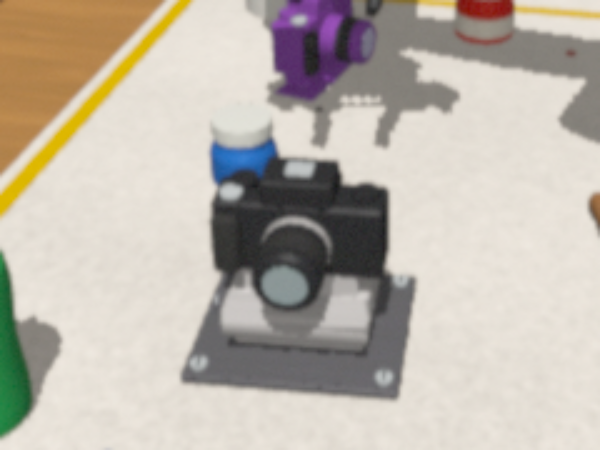

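The camera is home and upright, and the jar hasn't moved. The torque looked like the fingers slipping at the stop. I'll confirm by comparing the knob's mark before and after one more bite.

Run:
```python
from h import *
P0,o0=kp(130,.016,.12); env.goto(P0,o0); env.dwell(.3); a=env.grab_frame("wrist")
r=bite(130,160,15,9); unbite(r[0]); env.goto(P0,o0); env.dwell(.3); b=env.grab_frame("wrist"); st()
uv=proj(a,K-tool(0)[0]*.012)[0].astype(int); print(uv)
g=[]
for f in (a,b):
    c=cv2.copyMakeBorder(f["image"],60,60,60,60,cv2.BORDER_CONSTANT)[uv[1]:uv[1]+120,uv[0]:uv[0]+120]; g.append(cv2.resize((255*(c/255.)**.5).astype(np.uint8),(400,400),interpolation=cv2.INTER_CUBIC))
print("diff",cv2.absdiff(*g).mean())
cv2.imwrite("pics/mark.png",np.hstack(g))
```

```text
in False
47.83 S mm [-52.8   0.3  75.5] [142.6  -27.02 153.69] F [-1.  -3.1  1. ] T [-2.   -0.07  0.27] 0.402
145 t 48.28 Tz -0.64 F 5.0
160 t 48.74 Tz -0.63 F 7.3
50.83 S mm [-1.363e+02  1.000e-01  1.598e+02] [142.56 -27.11 153.73] F [0.4 0.3 0.3] T [-1.46 -0.3  -0.01] 0.6
[276 213]
diff 3.0707125
```

View pics/mark.png

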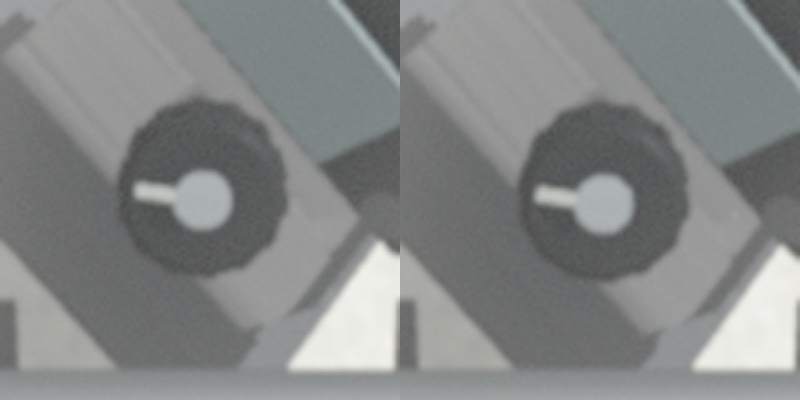

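The knob's mark points the same way, at (150,190), before and after a further 30° of turning with the fingers slipping. It is against its hard stop and nothing is touching it, so I'll hand in.

Run:
```python
from h import *
print(env.close_job())
```

```text
the job is handed in; nothing more can be done
None
```

I slid the camera fully home in the channel with the lens away from the knob, turned the knob clockwise to its hard stop, let go and handed the job in at about 51 s; the result wasn't reported back.

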